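# Slide the terminal strip into the test dock

### The arm

A 6-joint arm with a two-finger parallel gripper is mounted at the origin on a cart in front of the work surface, level with it; the furniture and walls round the work are solid. World frame = base frame: x ahead of the robot, y to its left, z up, the work surface at z = 0. Lengths are in m, angles in rad, forces in N, time in s.
With the tool pointing down it reaches from about 0.325 to 0.875 m from the base axis. Payload 4.4 kg.
Tool frame: the origin (TCP) lies at the very end of the fingers, on their centre line; the grasp point (between the pads) lies 19 mm behind it; z points along the fingers, y is the line along which they close (so a half turn about z gives the same grasp; the last joint's range is limited). The gripper opens to 85 mm and grips with 20 to 120 N. Pads are 22 mm wide; open, the fingers measure 114 mm over their backs; the gripper's body (76 mm by 85 mm) begins 54 mm behind the grasp point. The pads swing forward as they close: fully open they stand 13 mm farther back than shut.
Start: joints at [-1.292, 0.207, 1.542, -0, 1.393, -0.15], TCP at [0.24, -0.523, 0.231] pointing down, gripper open.
Joint ranges: [-2.73, 2.73], [-0.86, 2.22], [0.23, 2.46], [-1.11, 4.25], [0.08, 2.63], [-2.82, 2.82]. Speed limits (rad/s): [2.79, 2.79, 3.14, 3.14, 3.14, 3.14].

### API

Orientations are given as a rotation vector (axis times angle).
In Python, from cell import env gives the robot as it stands.
- The arm moves only by the shell command python3 -m crank 'ROWS' [OPENING]. ROWS is JSON, a list of rows, each an object of numbers: "tx", "ty", "tz": the shift along the tool's x, y, z in cm; "rx", "ry", "rz": the turn, a rotation vector about the tool's x, y, z in degrees. A call has exactly 8 rows; each row is the pose to reach, as a shift and turn from the pose commanded when the call began, along the tool's axes at that moment; what a row does not reach only later rows make up. A row lasts 1/12 s, in which the tool goes at most 41.7 mm and 7.16 degrees, less where a joint would pass 70% of its speed; a pose out of reach is approached as far as the arm can. A call with a gripper value outside its range is refused whole. OPENING is the closure, from 0 (fully open) to 1 (shut), set as the call begins (- or left out, the last holds). The fingers move at their own pace and stop on an object; the grip force is fixed at half the most. Time passes only in rows, so rows that repeat a pose let the fingers close, or fill a call up. It gives the time, the measured TCP pose, the force, the opening and the grip force at its end, in the units of the state.
- env.get_state(): the state, without advancing time (a new reading comes with each control period).
- env.read_camera(name): name is "scene" or "side" or "wrist"; returns the picture (420x560x3 uint8, red, green, blue); there is no depth.
- env.camera_model(name): a dict with "vfov" (degrees; the focal length in pixels is half the picture's height over the tangent of half this angle, whatever the lens; pixels are square), "cx", "cy" (the principal point, pixels), "pose" (4x4, takes a point from camera to world coordinates); the wrist camera has in their place "mount" (4x4, takes a point from camera to tool coordinates, whose origin is the TCP and whose axes are the flange's). Camera axes: x right, y down, z forward; pixel columns grow to the right and rows downward; lengths in m; the calibration is good to about 2 mm. The wrist camera is an equidistant fisheye: a pixel r from the principal point sees the ray r / f radians off the axis. A picture is of the moment at which its call begins: read the wrist's pose just before it. camera_model takes no time and is no camera call.
- env.close_job(): hands the job in; it is judged then, once.
The state is a dict: "time": time; "q": joint angles; "qd": joint speeds; "joint_efforts": joint torques, N m; "tcp_pos": TCP position; "orientation": TCP orientation; "ft_force": force on the tool from outside, world axes, zero at the start; "wrist_torque": the same for the moment, N m; "finger_gap": finger opening in m; "grip_force": force on a finger pad.
Only numpy, scipy, OpenCV 4.12 (cv2) and the standard library are available. Lean on these libraries where they do the work, as an engineer would, in place of code of your own. Each camera call takes 0.05 s, during which the arm holds its last target. There are 200 camera calls.

### The job

Press the red button on the grey carriage with a fingertip and, keeping it held down, push the carriage along its rail until it is fully home against the end stop at the blue test dock; then let the button come back up so that the carriage is locked there. Nothing needs grasping; do not touch the white terminal strip riding on the carriage, and leave the other things on the bench where they are, neither lifted nor shifted.

Things in the scene. Friction and masses are not known exactly. Their poses are not given: they have to be found in the camera images.
- slide_base: fixed test slide on the bench: dark steel plate 380x110x8 mm with an aluminium guide rail along its middle and, at its +x end, a blue dock block (88 mm high, 55 mm thick, its face with brass contact pins and two orange bumpers turned to the carriage). Origin at the centre of the plate's underside on the bench; +x is the direction in which the carriage slides toward the dock, y is across, z is up.
- carriage (a joint): slide of the grey carriage (120 mm long, 96 mm wide), m: 0 far from the dock, 0.130 against the end stop at the dock. Starts between 0 and 0.045. Unlocked it takes about 2 N plus 6 N per m/s. While the button is up its pin stands in a rack hidden in the rail (15 mm pitch): locked, with at most 10 mm of play. At the dock the pin drops in only within 3 mm of the end stop.
- button (a joint): travel of the red button in m: 0 up (carriage locked), 0.008 fully down; down is positive. The spring gives 4 N at the top and 8 N at the bottom; the carriage is free once it is 3 mm down or more, and locks again when the button springs up on its own.
- button_top (a point): centre of the top face of the red round button (24 mm across), 46 mm above the bench when up and 38 mm when fully down, 1 mm above its flat black collar. The button rides on the carriage's low rear deck (34 mm above the bench).
- carriage_step (a point): middle of the upper edge of the upright step face on the carriage, 58 mm above the bench. The face is 24 mm from the button's axis on the dock side, 96 mm wide, rising from the low deck (34 mm) to the work seat (58 mm); a fingertip that holds the button down can push the carriage on it. On the seat the strip begins 33 mm beyond the face.
- terminal_strip: white screw terminal strip, 17x94x18 mm, fixed across the carriage's seat, top 76 mm above the bench, its middle 65 mm from the button's axis on the dock side; origin at the centre of its underside. Not to be touched.
- tape_blue: bystander: roll of blue tape lying flat, 63 mm across, 18 mm high; origin at the centre of its underside
- screwdriver_small: bystander: small screwdriver with a black and red handle lying down, 142 mm long, 18 mm thick; origin at the middle of its underside
- wago_box: bystander: small brown cardboard box, 96x62x46 mm; origin at the centre of its underside
- flux_bottle: bystander: small brown bottle with a black cap, 39 mm across, 84 mm high; origin at the centre of its underside
- breaker_loose_3: bystander: light grey two-pole circuit breaker, 92x36x78 mm; origin at the centre of its underside

How it is judged:
By the outcome, as a careful person would: the job done as asked, in the order asked, and still so for the second after the job is handed in, with the robot touching nothing.
It also fails if it takes over 32 s, if anything falls off the work surface, if the arm or the gripper's body presses on something with over 40 N, if the wrist force passes 120 N, or if a joint passes its speed limit or range.

## Working session

There is one attempt and no reset: what is moved stays moved. The work goes in short steps, Python scripts to look and compute and a shell command to move; the robot and the scene stay as the last step left them, time stands still between calls to the robot, and variables do not carry over. Pictures are saved under pics/ and viewed, at most 10 in all, crops included, and the job is handed in when it is done.

```bash
mkdir -p pics; ls
python3 - <<'E'
from cell import env
import cv2,numpy as np
np.set_printoptions(precision=4,suppress=True)
ims=[]
for n in("scene","side","wrist"):
    im=env.read_camera(n);cv2.imwrite(f"pics/{n}0.png",im[...,::-1]);m=env.camera_model(n);print(n,m)
s=env.get_state();print(s)
E
```

```text
pics
scene {'vfov': 43.18058095837976, 'cx': 281.30886570535773, 'cy': 209.19585054992973, 'pose': array([[ 0.4692, -0.545 ,  0.6949, -0.4433],
       [-0.883 , -0.3044,  0.3574, -0.5333],
       [ 0.0167, -0.7812, -0.624 ,  0.9665],
       [ 0.    ,  0.    ,  0.    ,  1.    ]])}
side {'vfov': 42.37998646517147, 'cx': 271.6194378486515, 'cy': 205.66231084192896, 'pose': array([[-0.5536, -0.6788,  0.4825, -0.158 ],
       [-0.8328,  0.4524, -0.319 ,  0.4412],
       [-0.0017, -0.5784, -0.8158,  1.2907],
       [ 0.    ,  0.    ,  0.    ,  1.    ]])}
wrist {'vfov': 65.70646984690485, 'cx': 279.89475731609923, 'cy': 207.88389357668729, 'mount': array([[ 0.0005, -0.9451, -0.3267,  0.0842],
       [ 1.    ,  0.0001,  0.0012, -0.0002],
       [-0.0011, -0.3267,  0.9451, -0.1432],
       [ 0.    ,  0.    ,  0.    ,  1.    ]])}
{'time': 0.15, 'q': array([-1.2915,  0.2073,  1.5426,  0.    ,  1.3935, -0.1505]), 'qd': array([ 0.0008, -0.0012, -0.0052,  0.0001, -0.0003,  0.0013]), 'joint_efforts': array([  0.0002, -38.3511, -29.2038,  -0.0002,   0.0066,   0.    ]), 'tcp_pos': array([ 0.2394, -0.5221,  0.2304]), 'orientation': array([-3.0676, -0.6695,  0.0001]), 'ft_force': array([-0.0404,  0.2982, -0.2908]), 'wrist_torque': array([ 0.0339, -0.0302, -0.0205]), 'grip_force': 0.0, 'finger_gap': 0.08557008685347448}
```

View pics/scene0.png

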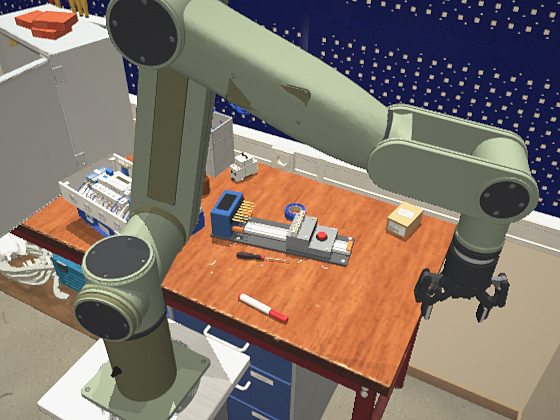

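View pics/side0.png

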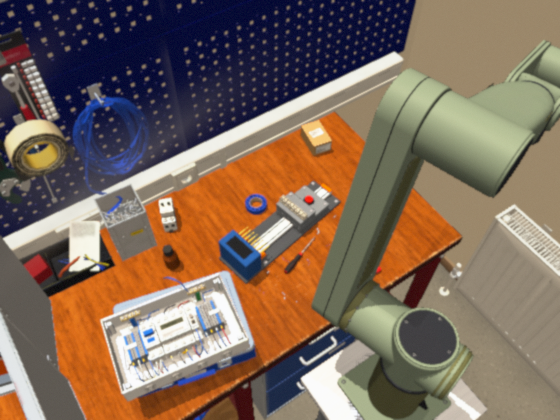

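Scene: red button at about (322,237), dock at (228,213). Side: button at (309,201), dock at (240,255). Next, enlarged crops and the button position from both views.

```bash
cat > h.py <<'E'
from cell import env
import cv2,numpy as np
np.set_printoptions(precision=4,suppress=True)
def ray(n,uv):
    m=env.camera_model(n);f=210/np.tan(np.radians(m['vfov']/2));P=m['pose']
    return P[:3,3],P[:3,:3]@np.array([(uv[0]-m['cx'])/f,(uv[1]-m['cy'])/f,1])
def onz(n,uv,z):
    o,d=ray(n,uv);return o+d*(z-o[2])/d[2]
def tri(a,b):
    (o1,d1),(o2,d2)=ray('scene',a),ray('side',b)
    t=np.linalg.lstsq(np.c_[d1,-d2],o2-o1,rcond=None)[0]
    p,q=o1+t[0]*d1,o2+t[1]*d2;return (p+q)/2,np.linalg.norm(p-q)
def red(im,box):
    x0,y0,x1,y1=box;c=im[y0:y1,x0:x1].astype(int)
    m=((c[...,0]>150)&(c[...,1]<60)&(c[...,2]<60)).astype(np.uint8)
    n,l,s,ce=cv2.connectedComponentsWithStats(m);k=1+s[1:,4].argmax();return ce[k]+[x0,y0],s[k]
E
python3 - <<'E'
from h import *
a=cv2.imread('pics/scene0.png')[...,::-1];b=cv2.imread('pics/side0.png')[...,::-1]
ra,sa=red(a,(300,220,340,255));rb,sb=red(b,(295,185,325,215))
print(ra,sa,rb,sb,tri(ra,rb),onz('scene',ra,.045),onz('side',rb,.045))
A=cv2.resize(a[180:280,200:360],(800,500),interpolation=3)
B=cv2.resize(b[165:290,205:365],(768,600),interpolation=3)
cv2.imwrite('pics/A.png',A[...,::-1]);cv2.imwrite('pics/B.png',B[...,::-1])
E
```

```text
[320.625 237.25 ] [18 16  6  3  8] [308.3421 199.3947] [10 12  8  6 38] (array([ 0.5414, -0.1472,  0.0365]), np.float64(0.004734438343301595)) [ 0.5293 -0.1504  0.045 ] [ 0.5391 -0.1448  0.045 ]
```

View pics/A.png

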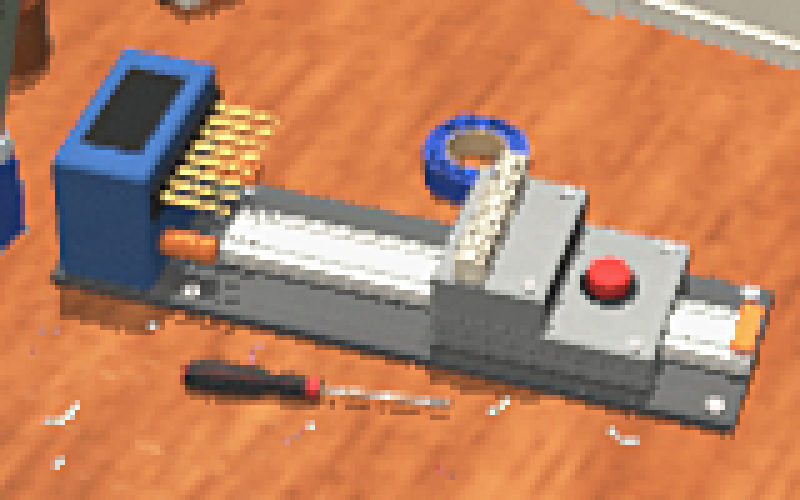

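View pics/B.png

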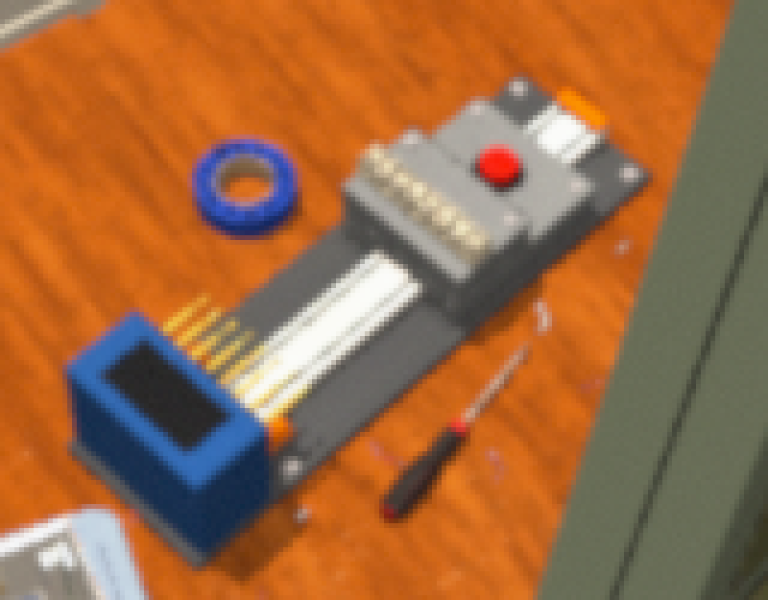

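The crops show the button at A(608,273) and B(499,166). The plate corners are at A(735,428), (772,290), (55,275) and B(650,178), (520,78), (200,560).

Run:
```python
from h import *
sa=lambda x,y:(200+x/5-.4,180+y/5-.4)
sb=lambda x,y:(205+x/4.8-.4,165+y/4.8-.4)
print('btn',tri(sa(608,271),sb(499,163)),onz('scene',sa(608,271),.045),onz('side',sb(499,163),.045))
for n,P in(('scene',[sa(735,430),sa(772,292),sa(55,280)]),('side',[sb(650,178),sb(520,78),sb(200,563),sb(75,448)])):
    Q=[onz(n,p,.006) for p in P];print(n,*Q,sep='\n')
    d=Q[2]-Q[0];print('len',np.hypot(*d[:2]),'yaw',np.degrees(np.arctan2(d[1],d[0])),'w',np.linalg.norm(Q[1]-Q[0]))
s=env.get_state();print(s['tcp_pos'],cv2.Rodrigues(s['orientation'])[0])
```

```text
btn (array([ 0.5406, -0.1465,  0.0464]), np.float64(0.0005258181983020831)) [ 0.5425 -0.146   0.045 ] [ 0.5411 -0.147   0.045 ]
scene
[ 0.5032 -0.2384  0.006 ]
[ 0.6119 -0.2152  0.006 ]
[0.4308 0.131  0.006 ]
len 0.37636595084037816 yaw 101.08872454521699 w 0.11115599763365948
side
[ 0.5029 -0.2353  0.006 ]
[ 0.6091 -0.215   0.006 ]
[0.4333 0.1314 0.006 ]
[0.5342 0.1518 0.006 ]
len 0.3732532614011084 yaw 100.74937387839118 w 0.1081462547943017
[ 0.2394 -0.5221  0.2304] [[ 0.9091  0.4167 -0.0005]
 [ 0.4167 -0.9091  0.0017]
 [ 0.0003 -0.0018 -1.    ]]
```

View pics/wrist0.png

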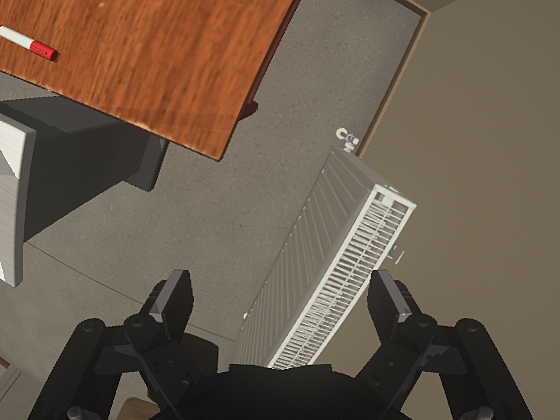

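```bash
python3 -m crank '[{"tx":2,"ty":-1,"rz":-4},{"tx":5,"ty":-2.6,"rz":-9},{"tx":8.5,"ty":-4.4,"rz":-15},{"tx":12,"ty":-6.2,"rz":-21},{"tx":15.5,"ty":-8,"rz":-27},{"tx":19,"ty":-9.8,"rz":-33},{"tx":21.5,"ty":-11.2,"rz":-38},{"tx":21.5,"ty":-11.2,"rz":-38}]' 1
cat >> h.py <<'E'
def plan(target,yaw):
    s=env.get_state();R=cv2.Rodrigues(s['orientation'])[0]
    d=R.T@(np.array(target)-s['tcp_pos']);y=np.degrees(np.arctan2(R[1,0],R[0,0]))
    Rt=np.array([[np.cos(yaw),np.sin(yaw),0],[np.sin(yaw),-np.cos(yaw),0],[0,0,-1]])
    print('t',s['time'],'pos',s['tcp_pos'],'cm',d*100,'turn deg',np.degrees(cv2.Rodrigues(R.T@Rt)[0].ravel()),'F',s['ft_force'],'gap',s['finger_gap'])
E
python3 -c "
from h import *
plan((.5395,-.1379,.16),np.radians(100.9))"
```

```text
t 0.15 pos [ 0.2394 -0.5221  0.2304] cm [ 43.2869 -22.4148   7.0895] turn deg [ -0.0739  -0.0816 -76.2761] F [-0.0404  0.2982 -0.2908] gap 0.08557008685347448validation failed for argument at $[0]...
```

```bash
python3 -m crank '[{"tx":2,"ty":-1,"tz":0,"rx":0,"ry":0,"rz":-4},{"tx":5,"ty":-2.6,"tz":0,"rx":0,"ry":0,"rz":-9},{"tx":8.5,"ty":-4.4,"tz":0,"rx":0,"ry":0,"rz":-15},{"tx":12,"ty":-6.2,"tz":0,"rx":0,"ry":0,"rz":-21},{"tx":15.5,"ty":-8,"tz":0,"rx":0,"ry":0,"rz":-27},{"tx":19,"ty":-9.8,"tz":0,"rx":0,"ry":0,"rz":-33},{"tx":21.5,"ty":-11.2,"tz":0,"rx":0,"ry":0,"rz":-38},{"tx":21.5,"ty":-11.2,"tz":0,"rx":0,"ry":0,"rz":-38}]' 1
python3 -c "
from h import *
plan((.5395,-.1379,.16),np.radians(100.9))"
```

```text
time: 0.82
tcp_pos: [0.3907, -0.3267, 0.2309]
orientation: [-2.675, -1.643, -0.004]
ft_force: [-0.5, -0.8, 0.2]
finger_gap: 0.0002
grip_force: 0.0
t 0.8167 pos [ 0.3907 -0.3267  0.2309] cm [23.5427  4.7316  7.1613] turn deg [  0.0289  -0.1784 -37.7952] F [-0.4693 -0.7699  0.1747] gap 0.0001531952999546757
```

```bash
python3 -m crank '[{"tx":2.5,"ty":0.5,"tz":0.5,"rx":0,"ry":0,"rz":-5},{"tx":6,"ty":1.2,"tz":1.5,"rx":0,"ry":0,"rz":-10},{"tx":9.5,"ty":1.9,"tz":3,"rx":0,"ry":0,"rz":-16},{"tx":13,"ty":2.6,"tz":4,"rx":0,"ry":0,"rz":-22},{"tx":16.5,"ty":3.3,"tz":5,"rx":0,"ry":0,"rz":-28},{"tx":20,"ty":4,"tz":6,"rx":0,"ry":0,"rz":-34},{"tx":23.5,"ty":4.7,"tz":7.2,"rx":0,"ry":0,"rz":-37.8},{"tx":23.5,"ty":4.7,"tz":7.2,"rx":0,"ry":0,"rz":-37.8}]'
python3 - <<'E'
from h import *
plan((.5395,-.1379,.08),np.radians(100.9))
s=env.get_state();im=env.read_camera('wrist');cv2.imwrite('pics/w1.png',im[...,::-1])
m=env.camera_model('wrist');T=np.eye(4);T[:3,:3]=cv2.Rodrigues(s['orientation'])[0];T[:3,3]=s['tcp_pos'];P=T@m['mount']
f=210/np.tan(np.radians(m['vfov']/2))
uv,st=red(im,(0,0,560,420));d=uv-[m['cx'],m['cy']];r=np.hypot(*d);th=r/f
v=P[:3,:3]@np.r_[np.sin(th)*d/r,np.cos(th)];o=P[:3,3];print(uv,st,o+v*(.045-o[2])/v[2])
E
```

```text
time: 1.48
tcp_pos: [0.5392, -0.1392, 0.1564]
orientation: [-2.0, -2.417, -0.002]
ft_force: [-1.1, -0.5, -0.4]
finger_gap: -0.0003
grip_force: 0.0
t 1.4833 pos [ 0.5392 -0.1392  0.1564] cm [0.0889 0.0655 7.6393] turn deg [-0.1048 -0.265  -0.1071] F [-1.0961 -0.5227 -0.354 ] gap -0.0003062639018921776
[276.0758 216.5   ] [269 209  15  16 132] [ 0.5379 -0.1506  0.045 ]
```

View pics/w1.png

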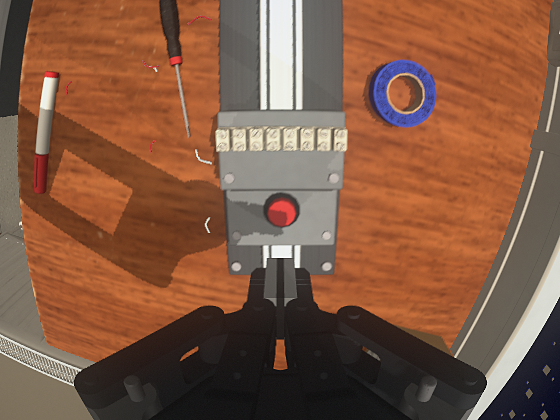

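The wrist view shows the whole button at about (282,210); the colour mask lost its shaded half. The step edge is near row 190 and the strip spans rows 128–152. I'm recasting those points.

Run:
```python
from h import *
s=env.get_state();print(s['time'],s['tcp_pos'])
m=env.camera_model('wrist');T=np.eye(4);T[:3,:3]=cv2.Rodrigues(s['orientation'])[0];T[:3,3]=s['tcp_pos'];P=T@m['mount']
f=210/np.tan(np.radians(m['vfov']/2))
im=cv2.imread('pics/w1.png')[...,::-1].astype(int)
mk=((im[...,0]>70)&(im[...,0]>2.6*im[...,1])&(im[...,0]>2.2*im[...,2])).astype(np.uint8)[185:235,255:310]
n,l,st,ce=cv2.connectedComponentsWithStats(mk);k=1+st[1:,4].argmax();print(st[k],ce[k]+[255,185])
b=ce[k]+[255,185];q=s['tcp_pos']
u=np.array([np.cos(np.radians(100.9)),np.sin(np.radians(100.9))]);v=np.array([u[1],-u[0]])
print(im[180:196,281].tolist())
for nm,uv,z in(('btn',b,.044),('step',(281,189.5),.058),('stripnear',(281,152),.066)):
    d=np.array(uv)-[m['cx'],m['cy']];r=np.hypot(*d);th=r/f
    w=P[:3,:3]@np.r_[np.sin(th)*d/r,np.cos(th)];o=P[:3,3];p=o+w*(z-o[2])/w[2];print(nm,p,'rel tcp along/across mm',1e3*(p-q)[:2]@u,1e3*(p-q)[:2]@v)
```

```text
1.5333 [ 0.5382 -0.1416  0.1572]
[ 14  15  27  25 428] [282.1098 211.2266]
[[148, 147, 141], [149, 147, 141], [149, 147, 141], [148, 147, 141], [148, 146, 139], [149, 146, 140], [149, 148, 140], [148, 145, 140], [133, 131, 126], [104, 100, 96], [112, 110, 104], [133, 131, 125], [103, 101, 96], [64, 60, 56], [62, 57, 54], [62, 59, 56]]
btn [ 0.541  -0.1484  0.044 ] rel tcp along/across mm -7.210937468261726 1.4878278006749033
step [ 0.5358 -0.1262  0.058 ] rel tcp along/across mm 15.631293504790767 0.6250254102277208
stripnear [ 0.5301 -0.096   0.066 ] rel tcp along/across mm 46.29860359416059 0.7200788226819766
```

```bash
python3 -m crank '[{"tx":0,"ty":0,"tz":1,"rx":0,"ry":0,"rz":0},{"tx":0,"ty":0,"tz":3,"rx":0,"ry":0,"rz":0},{"tx":0,"ty":0,"tz":5,"rx":0,"ry":0,"rz":0},{"tx":0,"ty":0,"tz":7,"rx":0,"ry":0,"rz":0},{"tx":0,"ty":0,"tz":8.5,"rx":0,"ry":0,"rz":0},{"tx":0,"ty":0,"tz":9.2,"rx":0,"ry":0,"rz":0},{"tx":0,"ty":0,"tz":9.2,"rx":0,"ry":0,"rz":0},{"tx":0,"ty":0,"tz":9.2,"rx":0,"ry":0,"rz":0}]'
python3 -c "
from h import *
plan((.5397,-.1388,.0395),np.radians(100.9))"
```

```text
time: 2.2
tcp_pos: [0.5378, -0.1453, 0.0674]
orientation: [2.013, 2.412, -0.0]
ft_force: [0.1, -0.7, 0.9]
finger_gap: 0.0001
grip_force: 0.0
t 2.2 pos [ 0.5378 -0.1453  0.0674] cm [0.6091 0.3027 2.7883] turn deg [-0.0077  0.0079 -0.5851] F [ 0.0528 -0.7059  0.9209] gap 0.00012897801058948103
```

```bash
python3 -m crank '[{"tx":0,"ty":0,"tz":0,"rx":0,"ry":0,"rz":0},{"tx":0,"ty":0,"tz":0,"rx":0,"ry":0,"rz":0},{"tx":0,"ty":0,"tz":0,"rx":0,"ry":0,"rz":0},{"tx":0,"ty":0,"tz":0,"rx":0,"ry":0,"rz":0},{"tx":0,"ty":0,"tz":0,"rx":0,"ry":0,"rz":0},{"tx":0,"ty":0,"tz":0,"rx":0,"ry":0,"rz":0},{"tx":0,"ty":0,"tz":0,"rx":0,"ry":0,"rz":0},{"tx":0,"ty":0,"tz":0,"rx":0,"ry":0,"rz":0}]'
python3 -c "
from h import *
plan((.5397,-.1388,.0395),np.radians(100.9))"
```

```text
time: 2.87
tcp_pos: [0.5382, -0.1441, 0.0673]
orientation: [2.01, 2.414, -0.0]
ft_force: [-0.2, -0.4, 0.2]
finger_gap: 0.0002
grip_force: 0.0
t 2.8667 pos [ 0.5382 -0.1441  0.0673] cm [0.4985 0.2476 2.7817] turn deg [ 0.0011  0.0016 -0.4649] F [-0.1996 -0.4248  0.1676] gap 0.00015460959841507498
```

```bash
python3 -m crank '[{"tx":0.3,"ty":0.1,"tz":0,"rx":0,"ry":0,"rz":-0.4},{"tx":0.5,"ty":0.2,"tz":0.5,"rx":0,"ry":0,"rz":-0.4},{"tx":0.5,"ty":0.2,"tz":1,"rx":0,"ry":0,"rz":-0.4},{"tx":0.5,"ty":0.2,"tz":1.5,"rx":0,"ry":0,"rz":-0.4},{"tx":0.5,"ty":0.2,"tz":1.8,"rx":0,"ry":0,"rz":-0.4},{"tx":0.5,"ty":0.2,"tz":1.9,"rx":0,"ry":0,"rz":-0.4},{"tx":0.5,"ty":0.2,"tz":1.9,"rx":0,"ry":0,"rz":-0.4},{"tx":0.5,"ty":0.2,"tz":1.9,"rx":0,"ry":0,"rz":-0.4}]'
python3 -c "
from h import *
plan((.5397,-.1388,.0395),np.radians(100.9))"
```

```text
time: 3.53
tcp_pos: [0.5392, -0.139, 0.0482]
orientation: [-2.002, -2.421, 0.0]
ft_force: [0.4, -0.3, -0.1]
finger_gap: 0.0002
grip_force: 0.0
t 3.5333 pos [ 0.5392 -0.139   0.0482] cm [0.0128 0.0531 0.8652] turn deg [-0.0091 -0.0041 -0.0798] F [ 0.3717 -0.2822 -0.0965] gap 0.0002292825470625583
```

```bash
python3 -m crank '[{"tx":0,"ty":0,"tz":0.15,"rx":0,"ry":0,"rz":0},{"tx":0,"ty":0,"tz":0.3,"rx":0,"ry":0,"rz":0},{"tx":0,"ty":0,"tz":0.45,"rx":0,"ry":0,"rz":0},{"tx":0,"ty":0,"tz":0.6,"rx":0,"ry":0,"rz":0},{"tx":0,"ty":0,"tz":0.75,"rx":0,"ry":0,"rz":0},{"tx":0,"ty":0,"tz":0.85,"rx":0,"ry":0,"rz":0},{"tx":0,"ty":0,"tz":0.9,"rx":0,"ry":0,"rz":0},{"tx":0,"ty":0,"tz":0.9,"rx":0,"ry":0,"rz":0}]'
python3 -c "
from h import *
plan((.5397,-.1388,.0395),np.radians(100.9))"
```

```text
time: 4.2
tcp_pos: [0.5397, -0.1392, 0.0403]
orientation: [2.001, 2.42, 0.0]
ft_force: [-1.0, 0.9, 7.9]
finger_gap: -0.0002
grip_force: 3.3
t 4.2 pos [ 0.5397 -0.1392  0.0403] cm [0.0431 0.0034 0.0803] turn deg [ 0.0481  0.0391 -0.0709] F [-1.0211  0.9478  7.9318] gap -0.00016505489794159958
```

```bash
python3 -m crank '[{"tx":0.1,"ty":0,"tz":0.05,"rx":0,"ry":0,"rz":0},{"tx":0.3,"ty":0,"tz":0.05,"rx":0,"ry":0,"rz":0},{"tx":0.6,"ty":0,"tz":0.05,"rx":0,"ry":0,"rz":0},{"tx":1,"ty":0,"tz":0.05,"rx":0,"ry":0,"rz":0},{"tx":1.5,"ty":0,"tz":0.05,"rx":0,"ry":0,"rz":0},{"tx":2,"ty":0,"tz":0.05,"rx":0,"ry":0,"rz":0},{"tx":2.5,"ty":0,"tz":0.05,"rx":0,"ry":0,"rz":0},{"tx":3,"ty":0,"tz":0.05,"rx":0,"ry":0,"rz":0}]'
python3 -c "
from h import *
plan((.5397,-.1388,.0395),np.radians(100.9))
im=env.read_camera('scene');im2=env.read_camera('side')
A=cv2.resize(im[180:280,200:360],(800,500),interpolation=3);B=cv2.resize(im2[165:290,205:365],(768,600),interpolation=3)
cv2.imwrite('pics/A2.png',A[...,::-1]);cv2.imwrite('pics/B2.png',B[...,::-1])"
```

```text
time: 4.87
tcp_pos: [0.5343, -0.1108, 0.0402]
orientation: [2.0, 2.419, -0.002]
ft_force: [-1.9, -2.7, 7.0]
finger_gap: 0.0
grip_force: 3.3
t 4.8667 pos [ 0.5343 -0.1108  0.0402] cm [-2.8462  0.0006  0.077 ] turn deg [ 0.0589  0.1765 -0.0562] F [-1.9171 -2.7081  7.04  ] gap 1.225000831071828e-06
```

View pics/B2.png

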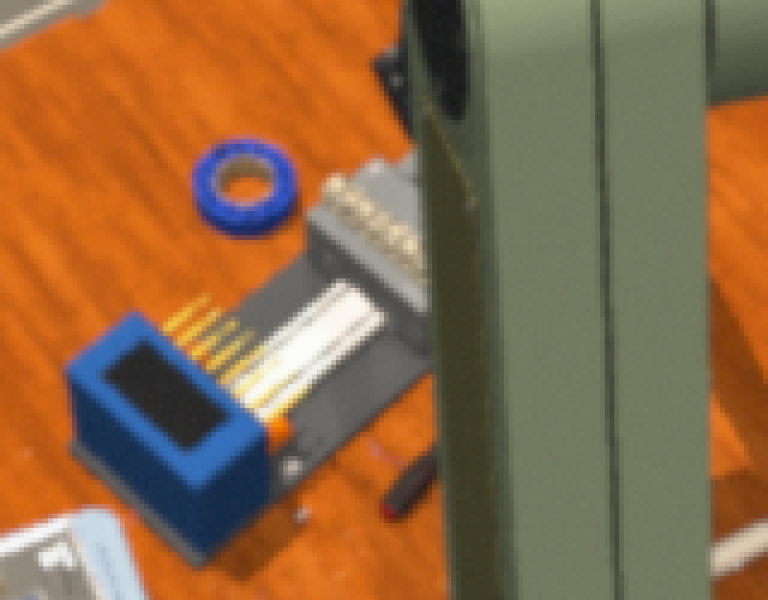

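The carriage moved with the finger: its front corner went from about (345,185) to (308,212). About 80–90 mm remains to the dock.

```bash
python3 -m crank '[{"tx":0.5,"ty":0,"tz":0,"rx":0,"ry":0,"rz":0},{"tx":1,"ty":0,"tz":0,"rx":0,"ry":0,"rz":0},{"tx":1.6,"ty":0,"tz":0,"rx":0,"ry":0,"rz":0},{"tx":2.2,"ty":0,"tz":0,"rx":0,"ry":0,"rz":0},{"tx":2.8,"ty":0,"tz":0,"rx":0,"ry":0,"rz":0},{"tx":3.4,"ty":0,"tz":0,"rx":0,"ry":0,"rz":0},{"tx":4,"ty":0,"tz":0,"rx":0,"ry":0,"rz":0},{"tx":4.5,"ty":0,"tz":0,"rx":0,"ry":0,"rz":0}]'
python3 -c "
from h import *
plan((.5412,-.1467,.0395),np.radians(100.9))"
```

```text
time: 5.63
tcp_pos: [0.5257, -0.0663, 0.04]
orientation: [2.0, 2.42, -0.002]
ft_force: [-1.7, -3.7, 7.3]
finger_gap: -0.0002
grip_force: 3.3
t 5.6333 pos [ 0.5257 -0.0663  0.04  ] cm [-8.1924  0.0087  0.0729] turn deg [ 0.0409  0.1462 -0.046 ] F [-1.743  -3.669   7.2958] gap -0.00020460572663378795
```

```bash
python3 -m crank '[{"tx":0.5,"ty":0,"tz":0,"rx":0,"ry":0,"rz":0},{"tx":0.9,"ty":0,"tz":0,"rx":0,"ry":0,"rz":0},{"tx":1.3,"ty":0,"tz":0,"rx":0,"ry":0,"rz":0},{"tx":1.6,"ty":0,"tz":0,"rx":0,"ry":0,"rz":0},{"tx":1.9,"ty":0,"tz":0,"rx":0,"ry":0,"rz":0},{"tx":2.1,"ty":0,"tz":0,"rx":0,"ry":0,"rz":0},{"tx":2.3,"ty":0,"tz":0,"rx":0,"ry":0,"rz":0},{"tx":2.5,"ty":0,"tz":0,"rx":0,"ry":0,"rz":0}]'
python3 -c "
from h import *
plan((.5412,-.1467,.0395),np.radians(100.9))
im=env.read_camera('side');im2=env.read_camera('scene')
A=cv2.resize(im2[180:280,200:360],(560,350),interpolation=3);B=cv2.resize(im[165:290,205:365],(448,350),interpolation=3)[:,:240]
cv2.imwrite('pics/AB3.png',np.hstack([A,B])[...,::-1])"
```

```text
time: 6.3
tcp_pos: [0.5209, -0.0418, 0.0399]
orientation: [2.0, 2.42, -0.002]
ft_force: [-3.5, -2.2, 6.5]
finger_gap: -0.0002
grip_force: 3.4
t 6.3 pos [ 0.5209 -0.0418  0.0399] cm [-10.6832   0.0144   0.0698] turn deg [ 0.0279  0.1333 -0.0446] F [-3.4673 -2.1876  6.5317] gap -0.00022935153218376747
```

View pics/AB3.png

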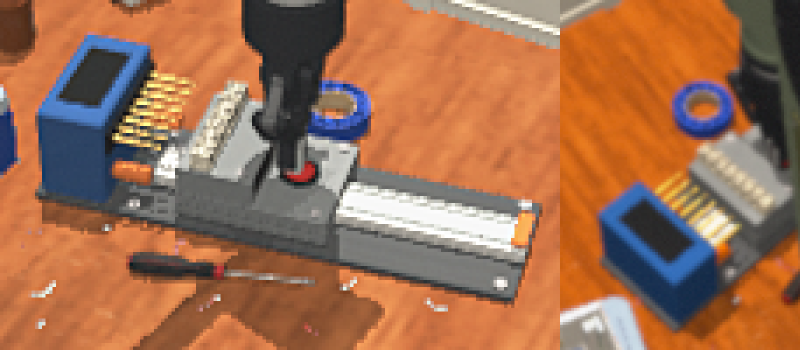

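The finger sits on the button against the step. The carriage front is at (178,185) and the bumper at (150,172), so roughly 10–20 mm is left. I'll go slowly now.

```bash
python3 -m crank '[{"tx":0.2,"ty":0,"tz":0,"rx":0,"ry":0,"rz":0},{"tx":0.35,"ty":0,"tz":0,"rx":0,"ry":0,"rz":0},{"tx":0.5,"ty":0,"tz":0,"rx":0,"ry":0,"rz":0},{"tx":0.65,"ty":0,"tz":0,"rx":0,"ry":0,"rz":0},{"tx":0.8,"ty":0,"tz":0,"rx":0,"ry":0,"rz":0},{"tx":0.9,"ty":0,"tz":0,"rx":0,"ry":0,"rz":0},{"tx":1,"ty":0,"tz":0,"rx":0,"ry":0,"rz":0},{"tx":1.1,"ty":0,"tz":0,"rx":0,"ry":0,"rz":0}]'; python3 -m crank '[{"tx":0.1,"ty":0,"tz":0,"rx":0,"ry":0,"rz":0},{"tx":0.2,"ty":0,"tz":0,"rx":0,"ry":0,"rz":0},{"tx":0.3,"ty":0,"tz":0,"rx":0,"ry":0,"rz":0},{"tx":0.4,"ty":0,"tz":0,"rx":0,"ry":0,"rz":0},{"tx":0.5,"ty":0,"tz":0,"rx":0,"ry":0,"rz":0},{"tx":0.55,"ty":0,"tz":0,"rx":0,"ry":0,"rz":0},{"tx":0.6,"ty":0,"tz":0,"rx":0,"ry":0,"rz":0},{"tx":0.6,"ty":0,"tz":0,"rx":0,"ry":0,"rz":0}]'
```

```text
time: 7.07
tcp_pos: [0.5188, -0.031, 0.0399]
orientation: [2.0, 2.42, -0.002]
ft_force: [-3.4, -2.9, 7.3]
finger_gap: -0.0001
grip_force: 3.4
time: 7.73
tcp_pos: [0.5177, -0.025, 0.0399]
orientation: [2.0, 2.42, -0.002]
ft_force: [-2.4, -1.7, 7.7]
finger_gap: 0.0001
grip_force: 3.4
```

```bash
python3 -m crank '[{"tx":0.1,"ty":0,"tz":0,"rx":0,"ry":0,"rz":0},{"tx":0.2,"ty":0,"tz":0,"rx":0,"ry":0,"rz":0},{"tx":0.3,"ty":0,"tz":0,"rx":0,"ry":0,"rz":0},{"tx":0.4,"ty":0,"tz":0,"rx":0,"ry":0,"rz":0},{"tx":0.5,"ty":0,"tz":0,"rx":0,"ry":0,"rz":0},{"tx":0.55,"ty":0,"tz":0,"rx":0,"ry":0,"rz":0},{"tx":0.6,"ty":0,"tz":0,"rx":0,"ry":0,"rz":0},{"tx":0.6,"ty":0,"tz":0,"rx":0,"ry":0,"rz":0}]'
```

```text
time: 8.4
tcp_pos: [0.5165, -0.0191, 0.0399]
orientation: [2.0, 2.42, -0.002]
ft_force: [-2.0, -2.4, 7.7]
finger_gap: 0.0001
grip_force: 3.4
```

```bash
python3 -m crank '[{"tx":0.1,"ty":0,"tz":0,"rx":0,"ry":0,"rz":0},{"tx":0.2,"ty":0,"tz":0,"rx":0,"ry":0,"rz":0},{"tx":0.3,"ty":0,"tz":0,"rx":0,"ry":0,"rz":0},{"tx":0.4,"ty":0,"tz":0,"rx":0,"ry":0,"rz":0},{"tx":0.5,"ty":0,"tz":0,"rx":0,"ry":0,"rz":0},{"tx":0.55,"ty":0,"tz":0,"rx":0,"ry":0,"rz":0},{"tx":0.6,"ty":0,"tz":0,"rx":0,"ry":0,"rz":0},{"tx":0.6,"ty":0,"tz":0,"rx":0,"ry":0,"rz":0}]'
```

```text
time: 9.07
tcp_pos: [0.5169, -0.0141, 0.0405]
orientation: [1.998, 2.418, -0.0]
ft_force: [-0.3, -4.1, 6.8]
finger_gap: 0.0002
grip_force: 3.2
```

```bash
python3 -m crank '[{"tx":0.05,"ty":0,"tz":0.03,"rx":0,"ry":0,"rz":0},{"tx":0.1,"ty":0,"tz":0.05,"rx":0,"ry":0,"rz":0},{"tx":0.15,"ty":0,"tz":0.05,"rx":0,"ry":0,"rz":0},{"tx":0.2,"ty":0,"tz":0.05,"rx":0,"ry":0,"rz":0},{"tx":0.25,"ty":0,"tz":0.05,"rx":0,"ry":0,"rz":0},{"tx":0.3,"ty":0,"tz":0.05,"rx":0,"ry":0,"rz":0},{"tx":0.3,"ty":0,"tz":0.05,"rx":0,"ry":0,"rz":0},{"tx":0.3,"ty":0,"tz":0.05,"rx":0,"ry":0,"rz":0}]'
python3 -c "
from h import *
plan((.5412,-.1467,.0395),np.radians(100.9))
im=env.read_camera('side');im2=env.read_camera('scene')
A=cv2.resize(im2[200:260,200:300],(500,300),interpolation=3);B=cv2.resize(im[210:285,215:290],(300,300),interpolation=3)
cv2.imwrite('pics/AB4.png',np.hstack([A,B])[...,::-1])"
```

```text
time: 9.73
tcp_pos: [0.517, -0.0119, 0.0402]
orientation: [1.996, 2.416, -0.001]
ft_force: [-0.3, -6.5, 6.1]
finger_gap: -0.0001
grip_force: 4.3
t 9.7333 pos [ 0.517  -0.0119  0.0402] cm [-13.6949  -0.1662   0.1495] turn deg [ 0.244   0.329  -0.0255] F [-0.3191 -6.4544  6.1466] gap -0.00011769541870344022
```

View pics/AB4.png

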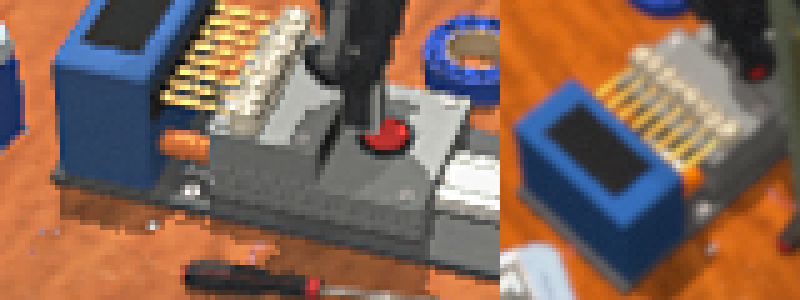

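Carriage front at (212,170) meets the orange bumper in both views. The force is rising, so I'll press on until the step carries a clear load against the stop.

```bash
python3 -m crank '[{"tx":0.05,"ty":0,"tz":0,"rx":0,"ry":0,"rz":0},{"tx":0.1,"ty":0,"tz":0,"rx":0,"ry":0,"rz":0},{"tx":0.15,"ty":0,"tz":0,"rx":0,"ry":0,"rz":0},{"tx":0.2,"ty":0,"tz":0,"rx":0,"ry":0,"rz":0},{"tx":0.25,"ty":0,"tz":0,"rx":0,"ry":0,"rz":0},{"tx":0.3,"ty":0,"tz":0,"rx":0,"ry":0,"rz":0},{"tx":0.3,"ty":0,"tz":0,"rx":0,"ry":0,"rz":0},{"tx":0.3,"ty":0,"tz":0,"rx":0,"ry":0,"rz":0}]'
```

```text
time: 10.5
tcp_pos: [0.517, -0.0118, 0.0403]
orientation: [1.993, 2.414, -0.006]
ft_force: [-0.1, -15.1, 4.1]
finger_gap: 0.0002
grip_force: 8.8
```

The stop is solid: no motion for 3 mm more command, at 15 N. I'll lift straight up with the push held so the button rises, then back off and rise clear.

```bash
python3 -m crank '[{"tx":0,"ty":0,"tz":-0.2,"rx":0,"ry":0,"rz":0},{"tx":0,"ty":0,"tz":-0.4,"rx":0,"ry":0,"rz":0},{"tx":0,"ty":0,"tz":-0.6,"rx":0,"ry":0,"rz":0},{"tx":0,"ty":0,"tz":-0.8,"rx":0,"ry":0,"rz":0},{"tx":0,"ty":0,"tz":-1,"rx":0,"ry":0,"rz":0},{"tx":0,"ty":0,"tz":-1.2,"rx":0,"ry":0,"rz":0},{"tx":0,"ty":0,"tz":-1.3,"rx":0,"ry":0,"rz":0},{"tx":0,"ty":0,"tz":-1.3,"rx":0,"ry":0,"rz":0}]'
```

```text
time: 11.17
tcp_pos: [0.5153, -0.0119, 0.0506]
orientation: [1.994, 2.416, -0.009]
ft_force: [4.4, -16.0, -9.6]
finger_gap: -0.0001
grip_force: 8.5
```

```bash
python3 -m crank '[{"tx":-0.2,"ty":0,"tz":0,"rx":0,"ry":0,"rz":0},{"tx":-0.5,"ty":0,"tz":0,"rx":0,"ry":0,"rz":0},{"tx":-0.9,"ty":0,"tz":-0.2,"rx":0,"ry":0,"rz":0},{"tx":-1.2,"ty":0,"tz":-0.6,"rx":0,"ry":0,"rz":0},{"tx":-1.2,"ty":0,"tz":-2,"rx":0,"ry":0,"rz":0},{"tx":-1.2,"ty":0,"tz":-4,"rx":0,"ry":0,"rz":0},{"tx":-1.2,"ty":0,"tz":-6,"rx":0,"ry":0,"rz":0},{"tx":-1.2,"ty":0,"tz":-8,"rx":0,"ry":0,"rz":0}]'
python3 -m crank '[{"tx":-2,"ty":0,"tz":-2,"rx":0,"ry":0,"rz":0},{"tx":-4,"ty":0,"tz":-3,"rx":0,"ry":0,"rz":0},{"tx":-7,"ty":0,"tz":-3,"rx":0,"ry":0,"rz":0},{"tx":-9,"ty":0,"tz":-3,"rx":0,"ry":0,"rz":0},{"tx":-10,"ty":0,"tz":-3,"rx":0,"ry":0,"rz":0},{"tx":-10,"ty":0,"tz":-3,"rx":0,"ry":0,"rz":0},{"tx":-10,"ty":0,"tz":-3,"rx":0,"ry":0,"rz":0},{"tx":-10,"ty":0,"tz":-3,"rx":0,"ry":0,"rz":0}]'
python3 - <<'E'
from h import *
im=env.read_camera('side');im2=env.read_camera('scene')
A=cv2.resize(im2[195:265,200:300],(429,300),interpolation=3);B=cv2.resize(im[195:285,215:315],(333,300),interpolation=3)
cv2.imwrite('pics/AB5.png',np.hstack([A,B])[...,::-1])
E
```

```text
time: 11.83
tcp_pos: [0.5159, -0.0178, 0.1324]
orientation: [-2.001, -2.421, -0.0]
ft_force: [0.4, 1.3, -0.0]
finger_gap: -0.0002
grip_force: 0.0
time: 12.5
tcp_pos: [0.5343, -0.1151, 0.1609]
orientation: [-2.0, -2.421, -0.0]
ft_force: [0.3, 0.6, -0.4]
finger_gap: -0.0
grip_force: 0.0
```

View pics/AB5.png

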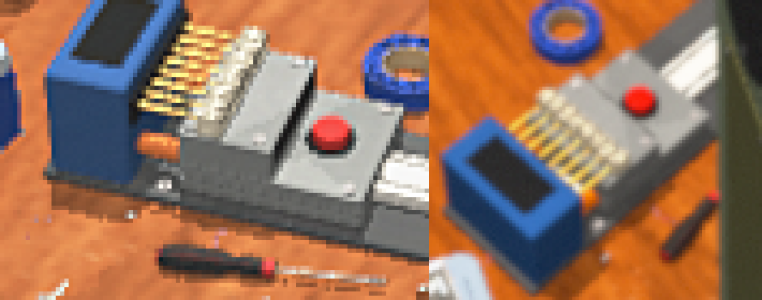

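The button stands up at (331,133) and the carriage rests against the bumper at (180,150). Before handing in, I'll check the button's travel numerically.

Run:
```python
from h import *
p,r=tri((200+331/4.286-.4,195+128/4.286-.4),(215+211/3.333-.4,195+97/3.333-.4))
print(p,r,'travel',np.hypot(*(p-[.5412,-.1467,0])[:2]))
```

```text
[ 0.518  -0.0263  0.0459] 0.00011211291627600441 travel 0.12266044530227342
```

```bash
python3 -c "
from cell import env
print(env.close_job())"
```

```text
the job is handed in; nothing more can be done
None
```

I held the red button down and pushed the carriage 123 mm to a solid stop at the dock, then let the button back up (measured 46 mm high, its "up" height). I didn't tug the carriage to test the lock. I saw no contact with the strip or other items, and handed the job in at about 12.6 s.

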